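# Ballast the inspection crawler

## Robot

A 6-joint arm with a two-finger parallel gripper is mounted at the origin on the work surface. World frame = base frame: x ahead of the robot, y to its left, z up, the work surface at z = 0. Lengths are in m, angles in rad, forces in N, time in s.
With the tool pointing down it reaches from about 0.35 to 0.95 m from the base axis. Payload 17.4 kg.
Tool frame: the origin (TCP) lies on the centre line of the jaws, within the pads' length; the fingertips stand 8 mm ahead of it and the grasp point (between the pads) lies 11 mm behind it; z points along the fingers, y is the line along which they close (so a half turn about z gives the same grasp; the last joint's range is limited). The gripper opens to 93 mm and grips with 3 to 60 N. Pads are 15 mm wide; open, the fingers measure 128 mm over their backs; the gripper's body (75 mm by 188 mm) begins 65 mm behind the grasp point.
Start: joints at [-1.364, 0.116, 1.442, -0, 1.584, -0.038], TCP at [0.164, -0.655, 0.227] pointing down, gripper open.
Joint ranges: [-2.83, 2.83], [-0.83, 2.19], [0.07, 2.5], [-1.14, 4.28], [0.01, 3], [-2.97, 2.97]. Speed limits (rad/s): [1.89, 1.89, 2.22, 3.14, 3.14, 3.14].

## Interface

Orientations are given as [roll, pitch, yaw] about the fixed x, y, z axes, in that order (R = Rz(yaw) Ry(pitch) Rx(roll)).
In Python, from cell import observe, camera, hand_in gives the robot as it stands.
- The arm moves only by the shell command python3 -m jog 'ROWS' [FORCE]. ROWS is JSON, a list of rows, each an object of numbers: "x", "y", "z": the shift along the world's x, y, z in mm; "turn": the turn about the world's z in degrees; "hand": the opening, from 0 (shut) to 1 (fully open). A call has 1 to 10 rows; each row is the pose to reach, as a shift and turn from the pose commanded when the call began; what a row does not reach only later rows make up. A row lasts 1/8 s, in which the tool goes at most 62.5 mm and 10.7 degrees, less where a joint would pass 70% of its speed; a pose out of reach is approached as far as the arm can. A call with a gripper value outside its range is refused whole. The fingers move at their own pace and stop on an object; FORCE is the grip in N (left out, the last holds). Time passes only in rows, so rows that repeat a pose let the fingers close. It gives the time, the measured TCP pose, the force, the opening and the grip force at its end, in the units of the state.
- observe(): the state, without advancing time (a new reading comes with each control period).
- camera(name): name is "scene" or "top" or "wrist"; returns a dict with "img" (384x512x3 uint8, red, green, blue), "fx", "fy", "cx", "cy" (pixels), "eye" and "rotation" of the camera in the world; the wrist camera has in their place "tool_from_camera" (4x4, takes a point from camera to tool coordinates, whose origin is the TCP and whose axes are the flange's). Camera axes: x right, y up, looking along -z (the intrinsics and any distortion apply to the point x, -y, -z); pixel columns grow to the right and rows downward; lengths in m; the calibration is good to about 2 mm. A picture is of the moment at which its call begins: read the wrist's pose just before it. There is no depth.
- hand_in(): hands the job in; it is judged then, once.
The state is a dict: "clock": time; "qpos": joint angles; "dq": joint speeds; "joint_torque": joint torques, N m; "tcp_pos": TCP position; "tool_rot": TCP orientation; "force": force on the tool from outside, world axes, zero at the start; "wrist_torque": the same for the moment, N m; "gripper_width": opening from 0.0 (shut) to 1.0 (fully open); "grasp_force": force on a finger pad.
Only numpy, scipy, OpenCV 4.12 (cv2) and the standard library are available. Lean on these libraries where they do the work, as an engineer would, in place of code of your own. Each camera call takes 0.05 s, during which the arm holds its last target. There are 200 camera calls.

## Task

Open the crawler's ballast pot by lifting off its loose cap and laying the cap flat in the round cap holder. Then use the scoop to load at least four of the six steel ballast balls from the stock tray into the pot; the fingers must not touch the balls, and none may be spilled outside the tray and the pot. Finish by standing the scoop back on the middle of its rubber pad, and leave the console, the spare lamp and the connector box undisturbed.

Things in the scene. Friction and masses are not known exactly. Their poses are not given: they have to be found in the camera images.
- crawler: Fixed crawler: round black and white base (radius 118, 36 high, centred 40 towards +y from the pot) with a ballast pot: upright aluminium cup, outer radius 50, inner 46, inner floor at height 40, rim at 105. Origin: bench level, on the pot's axis. Obstacle on its +y side: fixed lamp cylinder on a post, within x -55..55, y 92..156, up to height 200.
- pot_core (a point): Middle of the inside of the ballast pot, on its axis, 68 above the bench (37 below the rim).
- cap: Loose cap on the pot's rim: aluminium disc, radius 54, 6 thick; below it a spigot (radius 40, 8 deep) that sits in the pot; on top a black grip bar 60 long (x), 18 wide (y), 30 high, its top 44 above the origin. Origin: centre of the spigot's underside. 0.16 kg.
- dish: Cap holder: round shallow grey dish fixed on the bench, outer radius 64, inner radius 60, inner floor at height 4, rim at height 22. Origin: centre of underside. A cap lying properly in it has its origin at height 4.
- pad: Fixed flat black rubber pad, 130 (x) x 100 (y) x 4 thick, where the scoop stands. Origin: centre of underside.
- scoop: Aluminium scoop, 0.15 kg. Origin: centre of its floor's underside (100 x 80 x 2.5). +x: open mouth, bare lip at x = 50. Side walls 76 apart inside, 14.5 high behind x = 38, 34.5 high behind x = 16. Back wall at x = -25. Handle: upright black bar at x = -39, 22 (x) x 16 (y), 110 high; grip it across y above height 60.
- tray: Fixed white open stock tray. Origin: centre of the underside; outside 246 (x) x 136 (y), walls 49 high. Inside: y -63..63, floor at height 4, flat from x = -118 to 84; from x = 84 a ramp rises 50 degrees to the far wall, so balls pushed there by the scoop roll back over its lip. Balls start between x = 7 and 85.
- ball0: Dark steel ballast ball, diameter 26, about 0.045 kg. Origin: its centre. All six are alike; they roll, but with some resistance, and stay on slopes below about 8 degrees.
- ball1: Dark steel ballast ball, diameter 26, about 0.045 kg. Origin: its centre. All six are alike; they roll, but with some resistance, and stay on slopes below about 8 degrees.
- ball2: Dark steel ballast ball, diameter 26, about 0.045 kg. Origin: its centre. All six are alike; they roll, but with some resistance, and stay on slopes below about 8 degrees.
- ball3: Dark steel ballast ball, diameter 26, about 0.045 kg. Origin: its centre. All six are alike; they roll, but with some resistance, and stay on slopes below about 8 degrees.
- ball4: Dark steel ballast ball, diameter 26, about 0.045 kg. Origin: its centre. All six are alike; they roll, but with some resistance, and stay on slopes below about 8 degrees.
- ball5: Dark steel ballast ball, diameter 26, about 0.045 kg. Origin: its centre. All six are alike; they roll, but with some resistance, and stay on slopes below about 8 degrees.
- console: Bystander: loose black handheld control console, 100 x 180 x 50 high. Origin: centre of underside.
- lamp: Bystander: loose spare lamp head, aluminium cylinder standing upright, diameter 65, 92 high. Origin: centre of underside.
- plug_box: Bystander: loose black connector box, 45 x 75 x 38 high. Origin: centre of underside.

How it is judged:
By the outcome, as a careful person would: the job done as asked, in the order asked, and still so for the second after the job is handed in, with the robot touching nothing.
It also fails if it takes over 72 s, if anything falls off the work surface, if the arm or the gripper's body presses on something with over 40 N, if the wrist force passes 120 N, or if a joint passes its speed limit or range.

## Working session

There is one attempt and no reset: what is moved stays moved. The work goes in short steps, Python scripts to look and compute and a shell command to move; the robot and the scene stay as the last step left them, time stands still between calls to the robot, and variables do not carry over. Pictures are saved under pics/ and viewed, at most 10 in all, crops included, and the job is handed in when it is done.

```bash
ls; mkdir -p pics; cat > h.py <<'E'
import numpy as np, cv2
from cell import observe, camera
def snap(n,f):
    c=camera(n); cv2.imwrite('pics/'+f,cv2.cvtColor(c['img'],cv2.COLOR_RGB2BGR)); return c
def p2w(c,u,v,z):
    d=np.array([(u-c['cx'])/c['fx'],-(v-c['cy'])/c['fy'],-1.]); R=np.array(c['rotation']); e=np.array(c['eye'])
    if R.ndim==1: R=R.reshape(3,3)
    d=R@d; return e+d*(z-e[2])/d[2]
E
python3 - <<'E'
from h import *
for n in ('top','scene'):
    c=snap(n,n+'0.png'); print({k:(np.round(v,4).tolist() if not isinstance(v,str) else v) for k,v in c.items() if k!='img'})
    np.save(n+'.npy',{k:v for k,v in c.items() if k!='img'},allow_pickle=True)
print(observe())
im=cv2.imread('pics/top0.png'); cv2.imwrite('pics/top0b.png',cv2.resize(im,(800,600),interpolation=cv2.INTER_CUBIC))
E
```

```text
pics
{'fx': 445.1539, 'fy': 445.1539, 'cx': 259.2237, 'cy': 199.4994, 'eye': [0.4414, -0.0118, 1.0569], 'rotation': [0.1366, 0.0109, -1.5528]}
{'fx': 397.183, 'fy': 397.183, 'cx': 252.5914, 'cy': 183.4562, 'eye': [0.9884, 0.2586, 0.7621], 'rotation': [0.6021, -0.0085, 2.1212]}
{'clock': 0.1, 'qpos': array([-1.36377171e+00,  1.16440621e-01,  1.44221740e+00,  2.35432477e-05,
        1.58403401e+00, -3.78207767e-02]), 'dq': array([-6.38507493e-04, -1.03271914e-03,  5.92989908e-05, -2.88338095e-04,
        1.37413646e-03, -7.56389014e-04]), 'joint_torque': array([-3.66858712e-04, -7.22896028e+01, -6.23866367e+01,  7.81357661e-02,
        2.27657729e-02, -7.90827994e-05]), 'tcp_pos': array([ 0.1635692, -0.6546837,  0.2259655]), 'tool_rot': array([-3.14049496e+00, -6.50939411e-05,  2.44845655e-01]), 'force': array([ 0.67324744, -0.28195308, -0.71099038]), 'wrist_torque': array([ 0.03255058,  0.01022814, -0.04097272]), 'grasp_force': 0.0, 'gripper_width': 0.9988866253399514}
```

View pics/top0b.png

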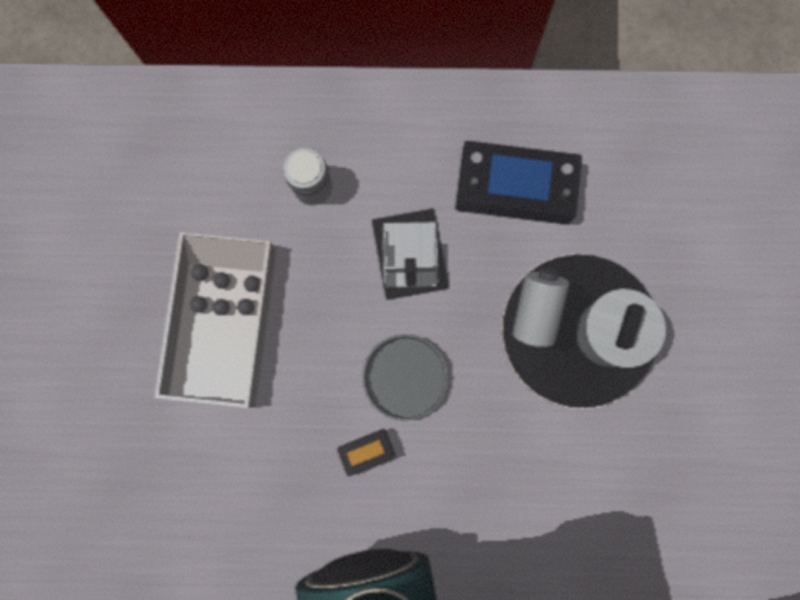

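View pics/scene0.png

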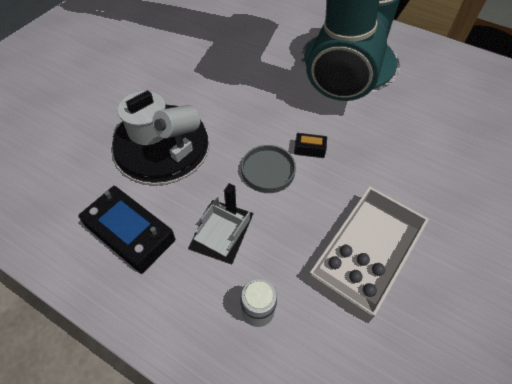

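```bash
cat >> h.py <<'E'
from scipy.spatial.transform import Rotation as Ro
_p=p2w
def p2w(c,u,v,z):
    c=dict(c); r=np.array(c['rotation'])
    if r.size==3: c['rotation']=Ro.from_euler('xyz',r).as_matrix()
    return _p(c,u,v,z)
E
python3 - <<'E'
from h import *
im=cv2.imread('pics/top0.png')
def cr(u,v,w,h,W,H): return cv2.resize(im[v:v+h,u:u+w],(W,H),interpolation=cv2.INTER_CUBIC)
a=cr(95,144,100,120,500,600)  # x5
b=cr(234,130,60,64,300,320) # x5
d=cr(364,180,75,70,300,280) # x4
cv2.imwrite('pics/comp.png',np.hstack([a,np.vstack([b,d])]))
E
```

```text
(no output)
```

View pics/comp.png

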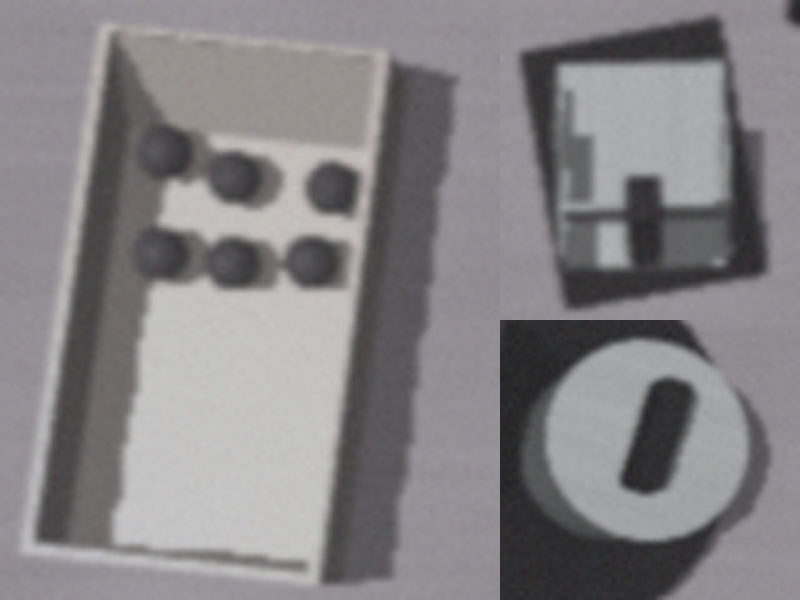

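```bash
cat > m.py <<'E'
from h import *
c=np.load('top.npy',allow_pickle=True).item()
A=lambda x,y:(95+x/5-.4,144+y/5-.4); B=lambda x,y:(234+(x-500)/5-.4,130+y/5-.4); D=lambda x,y:(364+(x-500)/4-.4,180+(y-320)/4-.4)
T=lambda x,y:(x/1.5625,y/1.5625)
W=lambda f,x,y,z:p2w(c,*f(x,y),z)*1000
def rect(P):
    P=np.array(P)[:,:2]; ctr=P.mean(0); e=(P[0]+P[1]-P[2]-P[3])/2; g=(P[0]+P[3]-P[1]-P[2])/2
    return ctr.round(1),np.linalg.norm(e).round(1),np.linalg.norm(g).round(1),np.degrees([np.arctan2(e[1],e[0]),np.arctan2(-g[0],g[1])]).round(1)
print('tray',rect([W(A,*p,.049) for p in[(102,25),(388,50),(323,584),(22,552)]]))
t,_,_,y=rect([W(A,*p,.049) for p in[(102,25),(388,50),(323,584),(22,552)]])
a=np.radians(y.mean());R=np.array([[np.cos(a),np.sin(a)],[-np.sin(a),np.cos(a)]])
for p in[(165,151),(235,177),(331,187),(161,253),(233,263),(313,261)]:
    w=W(A,*p,.017); print('ball',w.round(),(R@(w[:2]-t)).round(1))
print('pad',rect([W(B,*p,.004) for p in[(522,52),(716,18),(768,272),(568,306)]]))
print('floor lip',W(B,557,63,.0065).round(1),W(B,725,62,.0065).round(1), 'back',W(B,562,268,.0065).round(1),W(B,728,268,.0065).round(1))
print('handle top',W(B,627,178,.114).round(1),W(B,662,178,.114).round(1),'bot of top',W(B,627,212,.114).round(1))
print('capdisc',W(D,647,440,.111).round(1),'L/R',W(D,546,440,.111).round(1),W(D,749,440,.111).round(1))
print('bar',W(D,676,376,.141).round(1),W(D,640,490,.141).round(1))
print('dish',W(T,407,377,.022).round(1),W(T,363,377,.022).round(1),W(T,452,377,.022).round(1))
E
python3 m.py
```

```text
tray (array([566.4, 282.7]), np.float64(246.0), np.float64(135.9), array([-4.6, -4.6]))
ball [641. 317.  17.] [71.4 40.2]
ball [629. 283.  17.] [62.2  5.2]
ball [625. 237.  17.] [ 61.8 -41. ]
ball [592. 316.  17.] [22.5 35.3]
ball [587. 282.  17.] [21.1  0.6]
ball [589. 244.  17.] [ 25.7 -37.1]
pad (array([678. ,  -3.4]), np.float64(127.6), np.float64(96.6), array([11.7, 10.9]))
floor lip [725.3  39.3   6.5] [727.  -42.2   6.5] back [624.5  34.6   6.5] [625.8 -44.9   6.5]
handle top [645.7   2.6 114. ] [645.9 -12.5 114. ] bot of top [630.7   2.3 114. ]
capdisc [ 554.5 -300.3  111. ] L/R [ 553.6 -246.6  111. ] [ 555.4 -354.4  111. ]
bar [ 584.6 -306.9  141. ] [ 525.  -286.9  141. ]
dish [485.8  -2.7  22. ] [484.7  62.6  22. ] [487.  -69.3  22. ]
```

```bash
python3 -m jog '[{"x":55,"y":50,"turn":-4},{"x":110,"y":100,"turn":-9},{"x":165,"y":150,"turn":-14},{"x":220,"y":200,"turn":-19},{"x":275,"y":250,"turn":-24},{"x":330,"y":300,"turn":-29},{"x":391,"y":356,"turn":-32.5},{"x":391,"y":356,"turn":-32.5},{"x":391,"y":356,"turn":-32.5}]' 30; python3 - <<'E'
from h import *
snap('wrist','w1.png')
E
```

```text
invalid input at $[0]: expected keys x, y, z, turn, hand
```

View pics/w1.png

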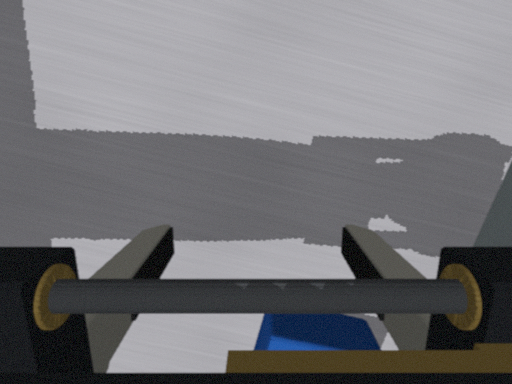

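The arm has not moved because the row format needs every key; this picture shows only bare bench between the open fingers (tips near columns 160 and 350).

```bash
python3 -m jog '[{"x":55,"y":50,"z":0,"turn":-4,"hand":1},{"x":110,"y":100,"z":0,"turn":-9,"hand":1},{"x":165,"y":150,"z":0,"turn":-14,"hand":1},{"x":220,"y":200,"z":0,"turn":-19,"hand":1},{"x":275,"y":250,"z":0,"turn":-24,"hand":1},{"x":330,"y":300,"z":0,"turn":-29,"hand":1},{"x":391,"y":356,"z":0,"turn":-32.5,"hand":1},{"x":391,"y":356,"z":0,"turn":-32.5,"hand":1},{"x":391,"y":356,"z":0,"turn":-32.5,"hand":1}]' 30; python3 - <<'E'
from h import *
o=observe();print(o['tcp_pos'],o['tool_rot'])
snap('wrist','w2.png')
E
```

```text
clock: 1.27
tcp_pos: [0.5564, -0.2964, 0.2263]
tool_rot: [-3.141, 0.0, -0.32]
force: [0.4, -0.1, -0.3]
gripper_width: 0.997
grasp_force: 0.0
[ 0.55636776 -0.29644284  0.22628405] [-3.14121380e+00  3.92644866e-04 -3.20160389e-01]
```

View pics/w2.png

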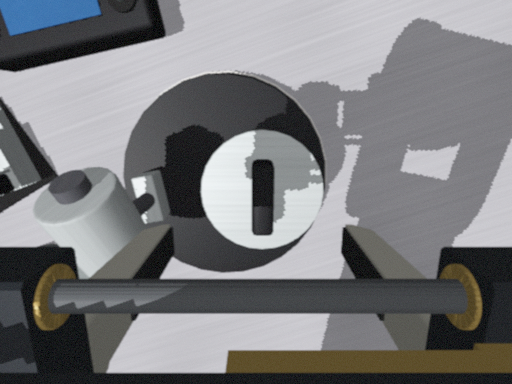

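The bar is vertical in the picture at columns 252–273, centred between the fingers, so alignment is right.

```bash
python3 -m jog '[{"x":0,"y":0,"z":-40,"turn":0,"hand":0.6},{"x":0,"y":0,"z":-80,"turn":0,"hand":0.6},{"x":0,"y":0,"z":-98,"turn":0,"hand":0.5},{"x":0,"y":0,"z":-98,"turn":0,"hand":0.1},{"x":0,"y":0,"z":-98,"turn":0,"hand":0},{"x":0,"y":0,"z":-98,"turn":0,"hand":0},{"x":0,"y":0,"z":-98,"turn":0,"hand":0},{"x":0,"y":0,"z":-98,"turn":0,"hand":0}]' 30
```

```text
clock: 2.33
tcp_pos: [0.5547, -0.299, 0.1291]
tool_rot: [3.141, -0.001, -0.322]
force: [-0.1, 0.2, 3.1]
gripper_width: 0.19
grasp_force: 26.7
```

```bash
python3 -m jog '[{"x":0,"y":0,"z":30,"turn":0,"hand":0},{"x":0,"y":0,"z":75,"turn":0,"hand":0},{"x":-10,"y":0,"z":120,"turn":0,"hand":0},{"x":-20,"y":50,"z":120,"turn":4,"hand":0},{"x":-31,"y":105,"z":120,"turn":8,"hand":0},{"x":-42,"y":160,"z":120,"turn":12,"hand":0},{"x":-53,"y":215,"z":120,"turn":16,"hand":0},{"x":-64,"y":265,"z":90,"turn":18,"hand":0},{"x":-69,"y":297,"z":45,"turn":18,"hand":0},{"x":-69,"y":297,"z":0,"turn":18,"hand":0}]'; python3 -m jog '[{"x":0,"y":0,"z":-40,"turn":0,"hand":0},{"x":0,"y":0,"z":-65,"turn":0,"hand":0},{"x":0,"y":0,"z":-65,"turn":0,"hand":0}]'; python3 - <<'E'
from h import *
snap('wrist','w3.png'); c=snap('top','t3.png')
im=cv2.imread('pics/t3.png'); w=cv2.imread('pics/w3.png')
cv2.imwrite('pics/t3c.png',np.hstack([cv2.resize(im[130:290,190:310],(360,480)),cv2.resize(w,(440,480))]))
E
```

```text
clock: 3.58
tcp_pos: [0.4851, 0.0001, 0.1276]
tool_rot: [-3.141, -0.001, -0.006]
force: [0.1, -0.7, -2.4]
gripper_width: 0.191
grasp_force: 30.0
clock: 3.95
tcp_pos: [0.4845, -0.0018, 0.062]
tool_rot: [-3.141, 0.003, -0.008]
force: [-0.4, -0.3, -1.3]
gripper_width: 0.194
grasp_force: 30.0
```

View pics/t3c.png

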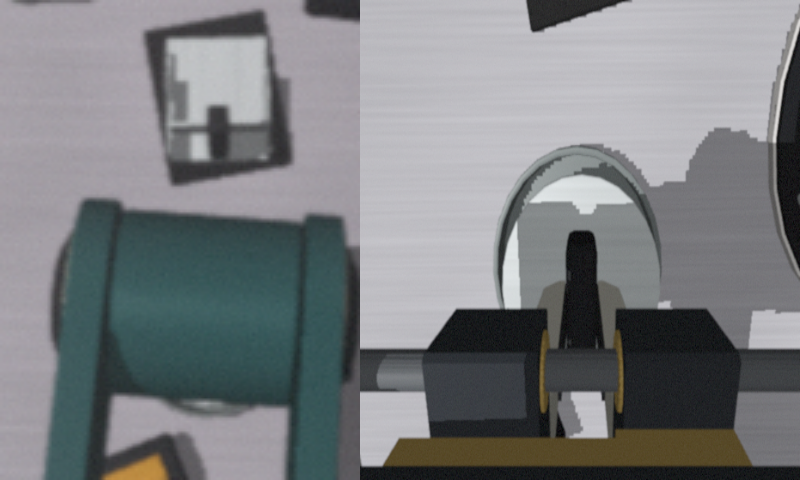

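The cap is held level and sits laterally centred within the dish (rim columns 497–660, cap 503–657); lowering it the rest of the way.

```bash
python3 -m jog '[{"x":0,"y":0,"z":-15,"turn":0,"hand":0},{"x":0,"y":0,"z":-24,"turn":0,"hand":0},{"x":0,"y":0,"z":-28,"turn":0,"hand":0},{"x":0,"y":0,"z":-28,"turn":0,"hand":0}]'
```

```text
clock: 4.55
tcp_pos: [0.4856, -0.0019, 0.036]
tool_rot: [-3.142, 0.0, -0.008]
force: [-4.0, 0.3, 3.7]
gripper_width: 0.194
grasp_force: 30.0
```

```bash
python3 -m jog '[{"x":0,"y":0,"z":0,"turn":0,"hand":0.5},{"x":0,"y":0,"z":0,"turn":0,"hand":0.5},{"x":0,"y":0,"z":20,"turn":0,"hand":0.5},{"x":0,"y":0,"z":70,"turn":0,"hand":0.5},{"x":0,"y":-1,"z":120,"turn":0,"hand":0.6},{"x":50,"y":-1,"z":140,"turn":2,"hand":0.6},{"x":105,"y":-1,"z":140,"turn":2,"hand":0.6},{"x":150,"y":-1,"z":140,"turn":2,"hand":0.6},{"x":150,"y":-1,"z":140,"turn":2,"hand":0.6}]'; python3 - <<'E'
from h import *
o=observe();print(o['tcp_pos'],o['tool_rot'])
snap('wrist','w4.png'); snap('scene','s4.png')
im=cv2.imread('pics/s4.png'); w=cv2.imread('pics/w4.png')
cv2.imwrite('pics/c4.png',np.hstack([cv2.resize(im[110:290,180:320],(350,450)),cv2.resize(w,(450,450))]))
E
```

```text
clock: 5.68
tcp_pos: [0.6373, -0.0029, 0.174]
tool_rot: [-3.141, 0.002, 0.027]
force: [1.0, -0.1, -0.1]
gripper_width: 0.601
grasp_force: 0.0
[ 0.63728831 -0.00292164  0.17402799] [-3.14144676e+00  1.96426366e-03  2.66546129e-02]
```

View pics/c4.png

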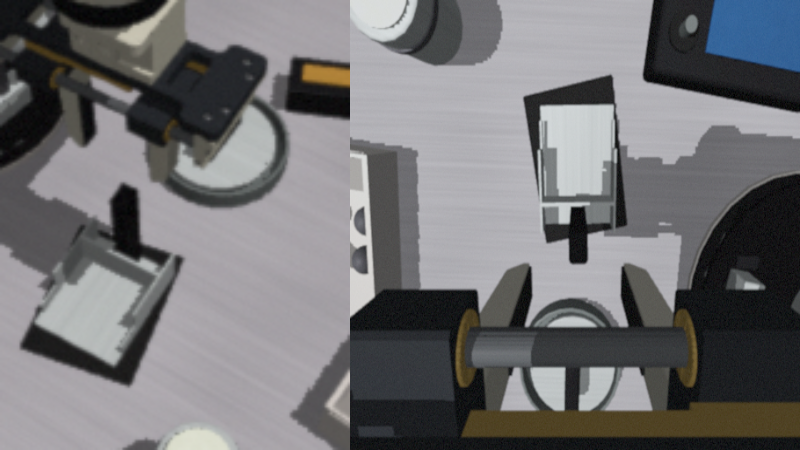

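The cap lies flat in the dish; the scoop handle (column ~578) is centred between the fingers (500–652) and aligned with them.

```bash
python3 -m jog '[{"x":0,"y":0,"z":-50,"turn":0,"hand":0.6},{"x":0,"y":0,"z":-90,"turn":0,"hand":0.6},{"x":0,"y":0,"z":-98,"turn":0,"hand":0.5},{"x":0,"y":0,"z":-98,"turn":0,"hand":0},{"x":0,"y":0,"z":-98,"turn":0,"hand":0},{"x":0,"y":0,"z":-98,"turn":0,"hand":0},{"x":0,"y":0,"z":-98,"turn":0,"hand":0},{"x":0,"y":0,"z":-98,"turn":0,"hand":0}]' 50
```

```text
clock: 6.78
tcp_pos: [0.636, -0.0029, 0.0787]
tool_rot: [3.141, -0.001, 0.027]
force: [-1.6, -0.2, 6.7]
gripper_width: 0.164
grasp_force: 50.0
```

```bash
python3 -m jog '[{"x":0,"y":0,"z":40,"turn":0,"hand":0},{"x":-10,"y":10,"z":90,"turn":0,"hand":0},{"x":-35,"y":60,"z":110,"turn":-1,"hand":0},{"x":-60,"y":113,"z":110,"turn":-2,"hand":0},{"x":-87,"y":165,"z":110,"turn":-3,"hand":0},{"x":-113,"y":215,"z":110,"turn":-4,"hand":0},{"x":-139,"y":262,"z":110,"turn":-5,"hand":0},{"x":-160,"y":300,"z":110,"turn":-6,"hand":0},{"x":-166.5,"y":311.5,"z":90,"turn":-6.1,"hand":0},{"x":-166.5,"y":311.5,"z":80,"turn":-6.1,"hand":0}]' 50; python3 -m jog '[{"x":0,"y":0,"z":0,"turn":0,"hand":0},{"x":0,"y":0,"z":0,"turn":0,"hand":0}]'; python3 - <<'E'
from h import *
o=observe();print(o['tcp_pos'],o['tool_rot'])
snap('wrist','w5.png'); snap('scene','s5.png')
im=cv2.imread('pics/s5.png'); w=cv2.imread('pics/w5.png')
cv2.imwrite('pics/c5.png',np.hstack([cv2.resize(im[170:330,290:440],(375,400)),cv2.resize(w,(425,400))]))
E
```

```text
clock: 8.02
tcp_pos: [0.4685, 0.3085, 0.1558]
tool_rot: [3.14, 0.001, -0.079]
force: [0.7, -0.6, -1.8]
gripper_width: 0.173
grasp_force: 50.0
clock: 8.28
tcp_pos: [0.4698, 0.3078, 0.1579]
tool_rot: [-3.142, -0.0, -0.081]
force: [-0.4, 0.2, -1.7]
gripper_width: 0.167
grasp_force: 50.0
[0.46977435 0.30778123 0.15791659] [-3.14158906e+00 -2.20476750e-04 -8.11179859e-02]
```

View pics/c5.png

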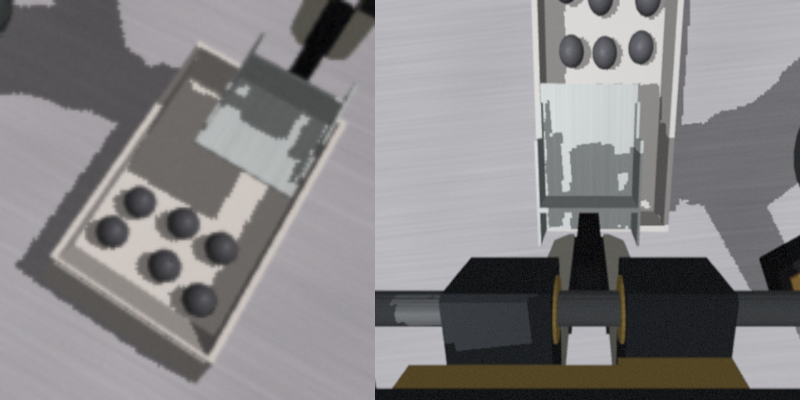

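The scoop hangs level and parallel inside the tray outline, with the balls (rows at y≈50 and ≈0 in the right half) ahead of its lip.

```bash
python3 -m jog '[{"x":0,"y":0,"z":-30,"turn":0,"hand":0},{"x":0,"y":0,"z":-55,"turn":0,"hand":0},{"x":0,"y":0,"z":-70,"turn":0,"hand":0},{"x":0,"y":0,"z":-77,"turn":0,"hand":0},{"x":0,"y":0,"z":-79,"turn":0,"hand":0},{"x":0,"y":0,"z":-79,"turn":0,"hand":0}]' 50
```

```text
clock: 9.12
tcp_pos: [0.4694, 0.3088, 0.0793]
tool_rot: [-3.141, -0.001, -0.08]
force: [0.5, -0.2, -2.4]
gripper_width: 0.17
grasp_force: 50.0
```

```bash
python3 -m jog '[{"x":12,"y":-1,"z":-0.7,"turn":0,"hand":0},{"x":30,"y":-2.4,"z":-0.7,"turn":0,"hand":0},{"x":50,"y":-4,"z":-0.7,"turn":0,"hand":0},{"x":70,"y":-5.6,"z":-0.7,"turn":0,"hand":0},{"x":86,"y":-6.9,"z":-0.7,"turn":0,"hand":0},{"x":91,"y":-7.3,"z":-0.7,"turn":0,"hand":0},{"x":91,"y":-7.3,"z":-0.7,"turn":0,"hand":0},{"x":91,"y":-7.3,"z":-0.7,"turn":0,"hand":0}]' 50; python3 - <<'E'
from h import *
snap('scene','s6.png'); snap('top','t6.png'); snap('wrist','w6.png')
im=cv2.imread('pics/s6.png'); w=cv2.imread('pics/w6.png');t=cv2.imread('pics/t6.png')
cv2.imwrite('pics/c6.png',np.hstack([cv2.resize(im[170:330,290:440],(375,400)),cv2.resize(w,(425,400))]))
E
```

```text
clock: 10.12
tcp_pos: [0.5613, 0.3015, 0.0787]
tool_rot: [-3.141, -0.0, -0.08]
force: [-6.2, 1.2, 9.4]
gripper_width: 0.167
grasp_force: 50.0
```

View pics/c6.png

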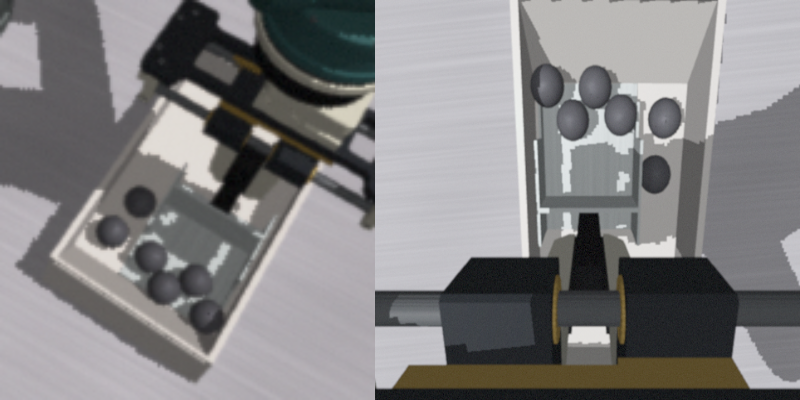

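Four balls are in or at the scoop's mouth (right half: (548,85), (595,85) at the lip, (573,118), (620,115) inside); two stay to the right. Triangulating them to see whether the front two are aboard.

```bash
cat > tri.py <<'E'
from h import *
from scipy.optimize import least_squares
sc=np.load('scene.npy',allow_pickle=True).item()
def rays(wp,sp,tcp,rot):
    from cell import camera
    c=camera('wrist'); M=np.array(c['tool_from_camera'])
    T=np.eye(4);T[:3,:3]=Ro.from_euler('xyz',rot).as_matrix();T[:3,3]=tcp
    W=T@M
    wr=[(W[:3,3],W[:3,:3]@np.array([(u-c['cx'])/c['fx'],-(v-c['cy'])/c['fy'],-1])) for u,v in wp]
    R=Ro.from_euler('xyz',sc['rotation']).as_matrix()
    sr=[(np.array(sc['eye']),R@np.array([(u-sc['cx'])/sc['fx'],-(v-sc['cy'])/sc['fy'],-1])) for u,v in sp]
    return wr,sr
def close(a,b):
    A=np.stack([a[1],-b[1]],1); s=np.linalg.lstsq(A,b[0]-a[0],rcond=None)[0]
    p=a[0]+s[0]*a[1];q=b[0]+s[1]*b[1]; return (p+q)/2*1000,np.linalg.norm(p-q)*1000
def tray(p):
    a=np.radians(-4.6);R=np.array([[np.cos(a),np.sin(a)],[-np.sin(a),np.cos(a)]])
    return np.r_[R@(p[:2]-[566.4,282.7]),p[2]].round(1)
E
python3 - <<'E'
from tri import *
o=observe()
wp=[((x-375)*512/425,y*.96) for x,y in[(548,85),(595,85),(573,119),(621,115),(665,118),(656,174)]]
sp=[(290+x*.4,170+y*.4) for x,y in[(206,315),(164,287),(195,281),(151,257),(112,231),(140,201)]]
wr,sr=rays(wp,sp,o['tcp_pos'],o['tool_rot'])
for i in range(6):
    print([ (tray(p).tolist(),round(d,1)) for p,d in [close(wr[i],s) for s in sr] if d<8])
E
```

```text
[([81.0, 50.0, 18.8], np.float64(1.5))]
[([81.0, 13.7, 20.8], np.float64(1.5))]
[([60.7, 31.0, 17.1], np.float64(1.4))]
[([63.5, -6.6, 17.7], np.float64(2.6))]
[([61.8, -42.1, 16.8], np.float64(2.3)), ([60.9, -28.9, 79.6], np.float64(6.4))]
[([26.4, -36.5, 19.3], np.float64(2.6))]
```

```bash
python3 -m jog '[{"x":2,"y":-0.2,"z":0.7,"turn":0,"hand":0},{"x":3.5,"y":-0.3,"z":1.2,"turn":0,"hand":0},{"x":3.5,"y":-0.3,"z":1.2,"turn":0,"hand":0},{"x":3.5,"y":-0.3,"z":1.2,"turn":0,"hand":0}]' 50; python3 -m jog '[{"x":-1,"y":0.1,"z":0,"turn":0,"hand":0},{"x":-3,"y":0.2,"z":0,"turn":0,"hand":0},{"x":-6,"y":0.5,"z":0,"turn":0,"hand":0},{"x":-10,"y":0.8,"z":0,"turn":0,"hand":0},{"x":-15,"y":1.2,"z":0,"turn":0,"hand":0},{"x":-21,"y":1.7,"z":0,"turn":0,"hand":0},{"x":-28,"y":2.2,"z":0,"turn":0,"hand":0},{"x":-35,"y":2.8,"z":0,"turn":0,"hand":0},{"x":-42,"y":3.4,"z":0,"turn":0,"hand":0},{"x":-49,"y":3.9,"z":0,"turn":0,"hand":0}]'; cat > balls.py <<'E'
from tri import *
import itertools
def blobs(img,mask=None,r=(4,40)):
    g=cv2.cvtColor(img,cv2.COLOR_RGB2HSV)
    return g
def detect(name,f,lo,hi):
    c=camera(name); cv2.imwrite('pics/'+f,cv2.cvtColor(c['img'],cv2.COLOR_RGB2BGR))
    g=cv2.medianBlur(cv2.cvtColor(c['img'],cv2.COLOR_RGB2GRAY),3)
    k=cv2.HoughCircles(g,cv2.HOUGH_GRADIENT,1,lo*1.6,param1=120,param2=10,minRadius=lo,maxRadius=hi)
    out=[] if k is None else [(x,y) for x,y,r in k[0] if g[int(y),int(x)]<90]
    return out
def run(tag):
    o=observe()
    wp=detect('wrist',f'w{tag}.png',13,24); sp=detect('scene',f's{tag}.png',5,9)
    wr,sr=rays(wp,sp,o['tcp_pos'],o['tool_rot'])
    th=o['tool_rot'][2]; R=np.array([[np.cos(th),np.sin(th)],[-np.sin(th),np.cos(th)]])
    for i,a in enumerate(wr):
        for j,b in enumerate(sr):
            p,d=close(a,b)
            if d<4 and -10<p[2]<240:
                t=tray(p); s=R@(p[:2]-o['tcp_pos'][:2]*1000)-[39,0]
                if (abs(t[0])<125 and abs(t[1])<70 and t[2]<45) or (abs(s[0])<60 and abs(s[1])<45): print('tray',t,'scoop',s.round(),round(p[2]-(o['tcp_pos'][2]*1000-74)),'d',round(d,1),np.round(wp[i]),np.round(sp[j]))
E
python3 -c "
from balls import *
run('7')"
```

```text
clock: 10.82
tcp_pos: [0.5629, 0.3015, 0.0794]
tool_rot: [-3.141, 0.004, -0.079]
force: [-21.5, 2.7, 12.4]
gripper_width: 0.167
grasp_force: 50.0
clock: 12.08
tcp_pos: [0.5141, 0.305, 0.0791]
tool_rot: [-3.142, 0.0, -0.08]
force: [-0.1, 0.1, -3.9]
gripper_width: 0.169
grasp_force: 50.0
```

```bash
python3 - <<'E'
import cv2,numpy as np
for f in('w6','s6','w7','s7'):
    im=cv2.imread(f'pics/{f}.png'); g=cv2.cvtColor(im,cv2.COLOR_BGR2GRAY).astype(int)
    if f[0]=='w': pts=[(208,82),(265,82),(239,114),(296,110)];lo,hi,A=11,24,(250,1800)
    else: pts=[(372,296),(356,285),(368,282)];lo,hi,A=5,9,(60,300)
    if f[1]=='6': print(f,[(im[y,x].tolist()) for x,y in pts])
    n=cv2.createCLAHE(1).apply(g.astype(np.uint8))
    k=cv2.HoughCircles(cv2.GaussianBlur(g.astype(np.uint8),(3,3),0),cv2.HOUGH_GRADIENT_ALT if f[0]=='w' else cv2.HOUGH_GRADIENT,1.5,lo*1.6,param1=150,param2=.6 if f[0]=='w' else 12,minRadius=lo,maxRadius=hi)
    if k is not None: print(f,'hough',[tuple(map(int,c)) +(int(g[int(c[1]),int(c[0])]),) for c in k[0] if g[int(c[1]),int(c[0])]<95][:25])
    m=((g<88)&(g>30)).astype(np.uint8); m=cv2.morphologyEx(m,cv2.MORPH_OPEN,np.ones((3,3)))
    N,_,st,ce=cv2.connectedComponentsWithStats(m)
    print(f,'cc',[(ce[i].round().astype(int).tolist(),st[i,2:5].tolist()) for i in range(1,N) if A[0]/2<st[i,4]<A[1]*1.5])
E
```

```text
w6 [[117, 110, 108], [124, 117, 116], [120, 113, 112], [132, 125, 125]]
w6 hough [(336, 166, 18, 74), (186, 114, 17, 94)]
w6 cc [([207, 82], [41, 42, 851]), ([275, 87], [30, 40, 370]), ([305, 112], [29, 39, 310]), ([362, 111], [17, 35, 164]), ([248, 114], [27, 39, 384]), ([200, 163], [8, 58, 323]), ([314, 169], [8, 49, 263]), ([338, 167], [34, 37, 1021]), ([311, 294], [17, 16, 138])]
s6 [[89, 83, 85], [99, 92, 93], [88, 83, 85]]
s6 hough [(114, 194, 8, 29), (345, 249, 6, 45), (368, 291, 8, 59), (159, 125, 6, 60), (179, 141, 8, 37), (345, 270, 8, 41), (354, 282, 8, 71), (378, 219, 8, 24), (366, 315, 6, 94), (375, 197, 8, 93), (84, 218, 8, 28), (386, 201, 8, 24), (366, 281, 6, 69), (381, 236, 8, 84), (392, 159, 8, 17), (402, 107, 8, 44), (107, 200, 8, 33), (375, 305, 6, 73), (266, 234, 8, 92), (354, 195, 8, 44), (269, 155, 6, 14), (374, 53, 8, 36), (489, 30, 6, 21), (158, 144, 8, 15), (303, 273, 6, 93)]
s6 cc [([402, 106], [12, 19, 104]), ([160, 125], [12, 12, 116]), ([129, 132], [12, 20, 93]), ([180, 138], [20, 18, 151]), ([156, 140], [11, 8, 50]), ([311, 140], [22, 9, 171]), ([285, 1
[... 1288 characters left out ...]
 cc [([507, 21], [13, 41, 276]), ([295, 35], [10, 6, 32]), ([270, 52], [11, 6, 42]), ([419, 92], [14, 33, 156]), ([157, 105], [7, 10, 54]), ([269, 111], [11, 9, 70]), ([159, 125], [12, 12, 120]), ([130, 132], [12, 20, 117]), ([413, 138], [21, 26, 168]), ([181, 137], [23, 19, 154]), ([155, 140], [11, 8, 54]), ([311, 140], [22, 9, 169]), ([394, 175], [20, 11, 86]), ([375, 192], [23, 16, 119]), ([415, 196], [13, 14, 73]), ([396, 195], [14, 9, 55]), ([109, 196], [6, 7, 34]), ([405, 208], [12, 9, 56]), ([421, 212], [14, 13, 106]), ([446, 231], [22, 15, 121]), ([385, 240], [35, 24, 283]), ([155, 233], [7, 5, 31]), ([345, 251], [12, 12, 95]), ([333, 263], [11, 12, 92]), ([245, 313], [16, 20, 161])]
```

```bash
cat > grid.py <<'E'
from h import *
sc=np.load('scene.npy',allow_pickle=True).item()
KW='kw.npy'
def cams(o):
    c=np.load(KW,allow_pickle=True).item(); M=np.array(c['tool_from_camera'])
    T=np.eye(4);T[:3,:3]=Ro.from_euler('xyz',o['tool_rot']).as_matrix();T[:3,3]=o['tcp_pos']
    w=(T@M,c); S=np.eye(4);S[:3,:3]=Ro.from_euler('xyz',sc['rotation']).as_matrix();S[:3,3]=sc['eye']
    return w,(S,sc)
def proj(cam,P):
    X,c=cam; q=(P-X[:3,3])@X[:3,:3]; return np.stack([c['cx']+c['fx']*q[...,0]/-q[...,2],c['cy']-c['fy']*q[...,1]/-q[...,2]],-1),-q[...,2]
def score(cam,g,P):
    """contrast at the silhouette of balls centred at P (n,3): ring outside minus disc inside"""
    X=cam[0]; a=np.linspace(0,2*np.pi,24,endpoint=False); out=[]
    u,v=X[:3,0],X[:3,1]
    s=lambda r:cv2.remap(g,*[m.astype(np.float32) for m in np.moveaxis(proj(cam,P[:,None]+r*(np.cos(a)[:,None]*u+np.sin(a)[:,None]*v))[0],-1,0)],cv2.INTER_LINEAR)
    o,i=s(.0155),s(.0105); return np.median(np.clip(o-i,-30,40),1)+np.mean(np.clip(o-i,-30,40),1), s(.006).mean(1)
def find(org,yaw,xs,ys,z,o,wf,sf,n=8):
    w,S=cams(o); G=np.stack(np.meshgrid(xs,ys,indexing='ij'),-1).reshape(-1,2)
    R=np.array([[np.cos(yaw),-np.sin(yaw)],[np.sin(yaw),np.cos(yaw)]])
    P=np.c_[(G@R.T+org),np.full(len(G),z)]/1000
    tot=0; each=[]
    for cam,f in((w,wf),(S,sf)):
        if f is None: each.append(np.zeros(len(P)));continue
        g=cv2.imread('pics/'+f,0).astype(np.float32); sc_,d=score(cam,g,P); sc_=np.where(d>115,-30,sc_); each.append(sc_)
    tot=each[0]+each[1]
    for _ in range(n):
        k=tot.argmax(); print(G[k],round(float(tot[k])),[round(float(e[k])) for e in each])
        tot[np.hypot(*(G-G[k]).T)<22]=-999
def shoot(tag):
    o=observe(); c=camera('wrist'); np.save(KW,{k:v for k,v in c.items() if k!='img'},allow_pickle=True); s=camera('scene')
    cv2.imwrite(f'pics/w{tag}.png',cv2.cvtColor(c['img'],cv2.COLOR_RGB2BGR)); cv2.imwrite(f'pics/s{tag}.png',cv2.cvtColor(s['img'],cv2.COLOR_RGB2BGR))
    np.save(f'o{tag}.npy',o,allow_pickle=True); return o
TR=np.array([566.4,282.7]); TY=np.radians(-4.6)
def both(tag,n=7):
    o=np.load(f'o{tag}.npy',allow_pickle=True).item(); f=(f'w{tag}.png',f's{tag}.png'); y=o['tool_rot'][2]
    c=o['tcp_pos'][:2]*1000+39*np.array([np.cos(y),np.sin(y)])
    print('tray floor');find(TR,TY,np.arange(-105,95,2.),np.arange(-51,52,2.),17,o,*f,n=n)
    zb=o['tcp_pos'][2]*1000-74
    print('scoop frame');find(c,y,np.arange(-14,60,2.),np.arange(-34,35,2.),zb+15.5,o,*f,n=n)
E
python3 - <<'E'
from grid import *
o=shoot('8'); np.save('o6.npy',{'tcp_pos':np.array([.5613,.3015,.0787]),'tool_rot':np.array([-3.141,0,-.08])},allow_pickle=True)
print('check 6');both('6');print('now');both('8')
E
```

```text
check 6
tray floor
[ 63. -41.] 158 [80, 78]
[ 27. -39.] 157 [79, 78]
[81. 51.] 152 [76, 76]
[59. 31.] 150 [77, 73]
[63. -9.] 146 [75, 71]
[81. 13.] 138 [72, 65]
[-17.  19.] 117 [62, 55]
scoop frame
[50. 32.] 151 [75, 76]
[28. 12.] 149 [75, 73]
[ 32. -26.] 145 [73, 73]
[48. -6.] 138 [73, 65]
[ 2. 34.] 27 [5, 22]
[  4. -14.] -14 [-30, 16]
[26. 34.] -22 [-30, 8]
now
tray floor
[ 63. -41.] 159 [79, 80]
[ 25. -37.] 157 [80, 77]
[33. 47.] 152 [77, 75]
[ 9. 31.] 148 [77, 71]
[13. -9.] 143 [74, 69]
[29. 11.] 139 [74, 64]
[-63.  19.] 110 [62, 49]
scoop frame
[24. 12.] 150 [77, 73]
[50. 28.] 148 [74, 74]
[ 28. -26.] 142 [74, 68]
[46. -6.] 136 [71, 65]
[ 2. 34.] 22 [6, 16]
[  8. -16.] -17 [-30, 13]
[-8.  4.] -23 [-30, 7]
```

```bash
python3 -m jog '[{"x":-2,"y":0.2,"z":0,"turn":0,"hand":0},{"x":-6,"y":0.5,"z":0,"turn":0,"hand":0},{"x":-12,"y":1,"z":0,"turn":0,"hand":0},{"x":-18,"y":1.4,"z":0,"turn":0,"hand":0},{"x":-24,"y":1.9,"z":0,"turn":0,"hand":0},{"x":-29,"y":2.3,"z":0,"turn":0,"hand":0},{"x":-32,"y":2.6,"z":0,"turn":0,"hand":0},{"x":-33,"y":2.6,"z":0,"turn":0,"hand":0}]'; python3 -m jog '[{"x":28,"y":-2.2,"z":0,"turn":0,"hand":0},{"x":46,"y":-3.7,"z":0,"turn":0,"hand":0},{"x":57,"y":-4.6,"z":0,"turn":0,"hand":0},{"x":64,"y":-5.1,"z":0,"turn":0,"hand":0},{"x":68,"y":-5.4,"z":0,"turn":0,"hand":0},{"x":70,"y":-5.6,"z":0,"turn":0,"hand":0},{"x":70,"y":-5.6,"z":0,"turn":0,"hand":0}]'; python3 - <<'E'
from grid import *
shoot('9');both('9')
E
```

```text
clock: 13.32
tcp_pos: [0.4814, 0.3076, 0.0792]
tool_rot: [-3.142, -0.0, -0.08]
force: [0.3, -0.3, -3.7]
gripper_width: 0.171
grasp_force: 50.0
clock: 14.2
tcp_pos: [0.5514, 0.302, 0.0792]
tool_rot: [-3.142, 0.0, -0.08]
force: [-0.2, -0.1, -2.8]
gripper_width: 0.168
grasp_force: 50.0
tray floor
[ 63. -41.] 160 [80, 80]
[29. 31.] 157 [80, 77]
[ 27. -39.] 156 [78, 77]
[79. 33.] 152 [78, 75]
[35. -7.] 147 [78, 69]
[55. 15.] 144 [78, 66]
[-27.  19.] 121 [62, 60]
scoop frame
[ 8. 14.] 156 [80, 76]
[58. 16.] 152 [77, 76]
[32. -2.] 145 [79, 66]
[ 12. -24.] 143 [77, 67]
[-14.  34.] 16 [6, 10]
[32. 34.] -9 [-30, 21]
[-14. -14.] -26 [-30, 4]
```

```bash
python3 -m jog '[{"x":4,"y":-0.3,"z":0,"turn":0,"hand":0},{"x":8,"y":-0.6,"z":0,"turn":0,"hand":0},{"x":11,"y":-0.9,"z":0.2,"turn":0,"hand":0},{"x":13,"y":-1,"z":0.6,"turn":0,"hand":0},{"x":13,"y":-1,"z":0.6,"turn":0,"hand":0},{"x":13,"y":-1,"z":0.6,"turn":0,"hand":0}]';  python3 -m jog '[{"x":-1,"y":0.1,"z":0,"turn":0,"hand":0},{"x":-3,"y":0.2,"z":0,"turn":0,"hand":0},{"x":-6,"y":0.5,"z":0,"turn":0,"hand":0},{"x":-11,"y":0.9,"z":0,"turn":0,"hand":0},{"x":-18,"y":1.4,"z":0,"turn":0,"hand":0},{"x":-26,"y":2.1,"z":0,"turn":0,"hand":0},{"x":-35,"y":2.8,"z":0,"turn":0,"hand":0},{"x":-44,"y":3.5,"z":0,"turn":0,"hand":0},{"x":-53,"y":4.2,"z":0,"turn":0,"hand":0},{"x":-62,"y":4.9,"z":0,"turn":0,"hand":0}]';  python3 -m jog '[{"x":-8,"y":0.6,"z":0,"turn":0,"hand":0},{"x":-14,"y":1.1,"z":0,"turn":0,"hand":0},{"x":-18,"y":1.4,"z":0,"turn":0,"hand":0},{"x":-20,"y":1.6,"z":0,"turn":0,"hand":0},{"x":-20,"y":1.6,"z":0,"turn":0,"hand":0}]';python3 - <<'E'
from grid import *
shoot('10');both('10')
E
```

```text
clock: 15.05
tcp_pos: [0.5633, 0.3011, 0.0797]
tool_rot: [3.141, 0.003, -0.08]
force: [-12.5, 0.3, 3.2]
gripper_width: 0.17
grasp_force: 50.0
clock: 16.3
tcp_pos: [0.5019, 0.3059, 0.0798]
tool_rot: [-3.142, -0.0, -0.08]
force: [0.3, 0.4, -3.0]
gripper_width: 0.173
grasp_force: 50.0
clock: 16.92
tcp_pos: [0.4826, 0.3074, 0.0798]
tool_rot: [-3.142, -0.0, -0.08]
force: [0.2, -0.6, -3.0]
gripper_width: 0.168
grasp_force: 50.0
tray floor
[ 25. -37.] 160 [80, 80]
[-41.  31.] 156 [79, 77]
[-1. 35.] 150 [78, 71]
[-35.  -7.] 138 [73, 65]
[-103.   19.] 113 [49, 65]
[-19.  15.] 111 [69, 43]
[ 61. -43.] 86 [8, 77]
scoop frame
[ 8. 12.] 155 [79, 76]
[48. 16.] 148 [77, 71]
[ 12. -24.] 138 [72, 66]
[30. -4.] 113 [71, 42]
[-14.  34.] 10 [6, 3]
[14. 34.] 2 [-1, 3]
[-10. -30.] -26 [-30, 4]
```

Four are aboard (the last at scoop x=48). Kick forward once more to send it inward.

```bash
python3 -m jog '[{"x":28,"y":-2.2,"z":0,"turn":0,"hand":0},{"x":45,"y":-3.6,"z":0,"turn":0,"hand":0},{"x":55,"y":-4.4,"z":0,"turn":0,"hand":0},{"x":61,"y":-4.9,"z":0,"turn":0,"hand":0},{"x":64,"y":-5.1,"z":0,"turn":0,"hand":0},{"x":65,"y":-5.2,"z":0,"turn":0,"hand":0},{"x":65,"y":-5.2,"z":0,"turn":0,"hand":0}]'; python3 - <<'E'
from grid import *
shoot('11');both('11',6)
E
```

```text
clock: 17.9
tcp_pos: [0.5474, 0.3023, 0.0798]
tool_rot: [-3.142, 0.0, -0.08]
force: [-0.2, -0.3, -3.5]
gripper_width: 0.173
grasp_force: 50.0
tray floor
[ 63. -41.] 160 [80, 80]
[13. 31.] 155 [76, 79]
[ 27. -39.] 153 [78, 75]
[15. -7.] 149 [77, 72]
[51. 35.] 148 [78, 71]
[-31.  19.] 116 [65, 51]
scoop frame
[-4. 12.] 156 [77, 79]
[34. 18.] 149 [78, 71]
[ -2. -24.] 147 [75, 73]
[18. -4.] 115 [67, 48]
[ 8. 34.] -1 [-4, 4]
[-14.  34.] -10 [-10, 0]
```

```bash
python3 - <<'E'
from h import *
c=np.load('top.npy',allow_pickle=True).item()
W=lambda x,y,z:(p2w(c,x/1.5625,y/1.5625,z)*1000).round()
print('base',W(583,330,.036),W(503,330,.036),W(583,256,.036),W(583,407,.036))
for z in(.1,.17,.2): print('lampcyl',z,W(530,345,z),W(515,340,z),W(550,275,z))
E
python3 -m jog '[{"x":0,"y":0,"z":8,"turn":0,"hand":0},{"x":0,"y":0,"z":30,"turn":0,"hand":0},{"x":0,"y":0,"z":60,"turn":0,"hand":0},{"x":0,"y":0,"z":90,"turn":0,"hand":0},{"x":0,"y":0,"z":108,"turn":0,"hand":0},{"x":0,"y":0,"z":112,"turn":0,"hand":0},{"x":0,"y":0,"z":112,"turn":0,"hand":0}]'; python3 - <<'E'
from grid import *
shoot('12');both('12',5)
E
```

```text
base [ 559. -261.   36.] [ 557. -143.   36.] [ 670. -262.   36.] [ 446. -259.   36.]
lampcyl 0.1 [ 529. -172.  100.] [ 536. -151.  100.] [ 628. -200.  100.]
lampcyl 0.17 [ 523. -160.  170.] [ 529. -141.  170.] [ 614. -187.  170.]
lampcyl 0.2 [ 520. -155.  200.] [ 526. -137.  200.] [ 608. -181.  200.]
clock: 18.88
tcp_pos: [0.5474, 0.3021, 0.1912]
tool_rot: [3.141, 0.001, -0.08]
force: [-0.3, -0.2, -3.6]
gripper_width: 0.171
grasp_force: 50.0
tray floor
[ 63. -45.] 124 [51, 72]
[27. -5.] 76 [18, 58]
[-43. -17.] 74 [10, 63]
[-11.  41.] 74 [15, 58]
[  7. -35.] 69 [62, 7]
scoop frame
[-4. 12.] 155 [76, 79]
[34. 16.] 151 [78, 73]
[ -2. -24.] 146 [73, 73]
[18. -4.] 105 [67, 38]
[14. 30.] -18 [-30, 12]
```

```bash
python3 -m jog '[{"x":-5,"y":-10,"z":0,"turn":0,"hand":0},{"x":-14,"y":-30,"z":0,"turn":0.5,"hand":0},{"x":-28,"y":-62,"z":0,"turn":1,"hand":0},{"x":-45,"y":-100,"z":0,"turn":1.5,"hand":0},{"x":-62,"y":-140,"z":0,"turn":2,"hand":0},{"x":-79,"y":-180,"z":0,"turn":2.5,"hand":0},{"x":-96,"y":-220,"z":0,"turn":3,"hand":0},{"x":-113,"y":-260,"z":0,"turn":3.5,"hand":0},{"x":-129,"y":-300,"z":0,"turn":4,"hand":0},{"x":-143,"y":-340,"z":0,"turn":4.6,"hand":0}]'; python3 -m jog '[{"x":-10,"y":-40,"z":0,"turn":0,"hand":0},{"x":-16,"y":-80,"z":0,"turn":0,"hand":0},{"x":-19,"y":-120,"z":0,"turn":0,"hand":0},{"x":-20,"y":-160,"z":0,"turn":0,"hand":0},{"x":-20,"y":-200,"z":0,"turn":0,"hand":0},{"x":-20,"y":-230,"z":0,"turn":0,"hand":0},{"x":-20,"y":-250,"z":0,"turn":0,"hand":0},{"x":-20,"y":-260,"z":0,"turn":0,"hand":0},{"x":-20,"y":-262,"z":0,"turn":0,"hand":0},{"x":-20,"y":-262,"z":0,"turn":0,"hand":0}]'; python3 - <<'E'
from grid import *
shoot('13');both('13',5)
E
```

```text
clock: 20.23
tcp_pos: [0.4033, -0.0391, 0.1913]
tool_rot: [3.141, -0.0, 0.001]
force: [0.7, -0.5, -3.4]
gripper_width: 0.168
grasp_force: 50.0
clock: 21.48
tcp_pos: [0.3847, -0.2992, 0.1918]
tool_rot: [-3.141, -0.0, 0.001]
force: [0.0, -0.1, -2.9]
gripper_width: 0.173
grasp_force: 50.0
tray floor
[ 25. -37.] 80 [0, 80]
[ 63. -43.] 80 [0, 80]
[85. 51.] 29 [0, 29]
[47. 51.] 16 [0, 16]
[-7. 51.] 13 [0, 13]
scoop frame
[-6.  2.] 141 [78, 63]
[ 40. -10.] 120 [59, 61]
[-12. -26.] 102 [71, 30]
[ 16. -24.] 97 [69, 28]
[58. 10.] 21 [18, 3]
```

```bash
python3 -m jog '[{"x":14,"y":-1,"z":-3,"turn":0,"hand":0},{"x":74,"y":-1,"z":-5,"turn":0,"hand":0},{"x":74,"y":-1,"z":-5,"turn":0,"hand":0},{"x":74,"y":-1,"z":-5,"turn":0,"hand":0},{"x":74,"y":-1,"z":-5,"turn":0,"hand":0}]'; python3 - <<'E'
from grid import *
shoot('14');both('14',5)
E
```

```text
clock: 22.2
tcp_pos: [0.4584, -0.3008, 0.1872]
tool_rot: [3.141, -0.001, 0.0]
force: [-0.4, 0.6, -1.8]
gripper_width: 0.168
grasp_force: 50.0
tray floor
[ 25. -37.] 80 [0, 80]
[ 63. -43.] 80 [0, 80]
[85. 51.] 30 [0, 30]
[47. 51.] 16 [0, 16]
[-7. 51.] 12 [0, 12]
scoop frame
[ -4. -34.] 19 [-2, 21]
[4. 8.] 9 [-30, 39]
[ 2. 34.] 8 [9, 0]
[ 58. -32.] 0 [-3, 4]
[58. -6.] -8 [22, -30]
```

```bash
python3 -m jog '[{"x":-40,"y":0,"z":0,"turn":0,"hand":0},{"x":-80,"y":0,"z":0,"turn":0,"hand":0},{"x":-80,"y":0,"z":0,"turn":0,"hand":0}]'; python3 - <<'E'
from grid import *
shoot('15'); snap('top','t15.png')
t=cv2.imread('pics/t15.png');s=cv2.imread('pics/s15.png');w=cv2.imread('pics/w15.png')
a=cv2.resize(t,(400,300));b=cv2.resize(s,(400,300));c=cv2.resize(w,(400,300));d=cv2.resize(s[70:190,80:240],(400,300),interpolation=cv2.INTER_CUBIC)
cv2.imwrite('pics/c15.png',np.vstack([np.hstack([a,b]),np.hstack([c,d])]))
E
```

```text
clock: 22.68
tcp_pos: [0.3768, -0.301, 0.1875]
tool_rot: [3.14, -0.001, -0.002]
force: [-0.5, 0.9, -2.5]
gripper_width: 0.172
grasp_force: 50.0
```

View pics/c15.png

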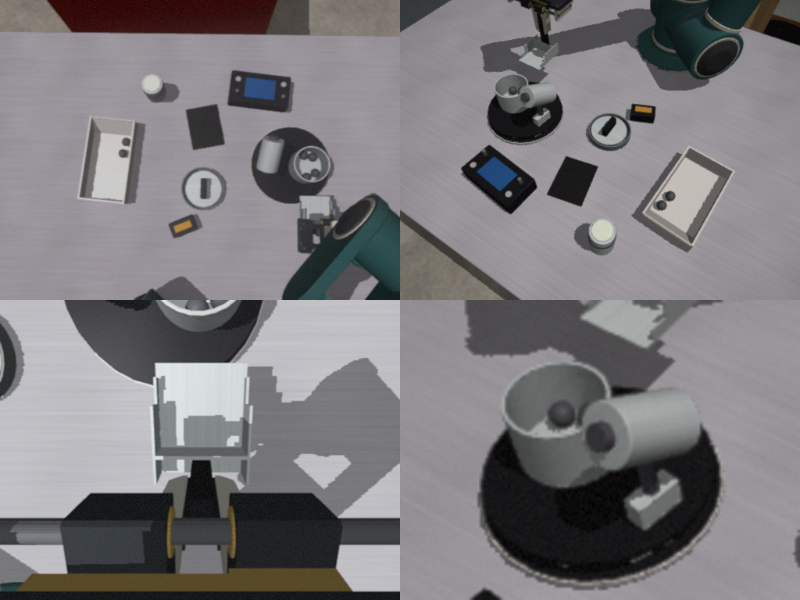

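Four dark balls lie in the pot (top view around (309,163)), two remain in the tray at (122,148), the scoop is empty, the cap lies in the dish, and nothing is spilled. Returning the scoop.

```bash
python3 -m jog '[{"x":0,"y":50,"z":0,"turn":0,"hand":0},{"x":0,"y":105,"z":0,"turn":0,"hand":0},{"x":0,"y":165,"z":0,"turn":0,"hand":0},{"x":0,"y":220,"z":0,"turn":2,"hand":0},{"x":25,"y":260,"z":0,"turn":4,"hand":0},{"x":75,"y":280,"z":0,"turn":6,"hand":0},{"x":130,"y":290,"z":0,"turn":8,"hand":0},{"x":185,"y":290,"z":0,"turn":10,"hand":0},{"x":235,"y":290,"z":0,"turn":11.3,"hand":0},{"x":262,"y":290,"z":0,"turn":11.3,"hand":0}]'; python3 -m jog '[{"x":0,"y":0,"z":-40,"turn":0,"hand":0},{"x":0,"y":0,"z":-80,"turn":0,"hand":0},{"x":0,"y":0,"z":-98,"turn":0,"hand":0},{"x":0,"y":0,"z":-104,"turn":0,"hand":0},{"x":0,"y":0,"z":-104,"turn":0,"hand":0}]'
```

```text
clock: 24.08
tcp_pos: [0.643, -0.01, 0.1854]
tool_rot: [-3.141, 0.001, 0.199]
force: [0.5, -0.3, -1.1]
gripper_width: 0.168
grasp_force: 50.0
clock: 24.7
tcp_pos: [0.6412, -0.0107, 0.0838]
tool_rot: [3.141, -0.001, 0.198]
force: [0.1, -0.4, -1.5]
gripper_width: 0.169
grasp_force: 50.0
```

```bash
python3 -m jog '[{"x":-1,"y":0,"z":-2,"turn":0,"hand":0},{"x":-1,"y":0,"z":-4,"turn":0,"hand":0},{"x":-1,"y":0,"z":-5,"turn":0,"hand":0},{"x":-1,"y":0,"z":-5,"turn":0,"hand":0}]'; python3 -m jog '[{"x":0,"y":0,"z":0,"turn":0,"hand":0.25},{"x":0,"y":0,"z":0,"turn":0,"hand":0.5},{"x":0,"y":0,"z":0,"turn":0,"hand":0.6},{"x":0,"y":0,"z":30,"turn":0,"hand":0.6},{"x":0,"y":0,"z":80,"turn":0,"hand":0.6},{"x":0,"y":0,"z":130,"turn":0,"hand":0.6},{"x":-60,"y":0,"z":150,"turn":0,"hand":0.6},{"x":-120,"y":0,"z":150,"turn":0,"hand":0.6},{"x":-180,"y":0,"z":150,"turn":0,"hand":0.6},{"x":-200,"y":0,"z":150,"turn":0,"hand":0.6}]'; python3 - <<'E'
from grid import *
snap('top','t16.png'); o=shoot('16')
g=cv2.imread('pics/t16.png',0);g0=cv2.imread('pics/top0.png',0)
# bystanders unchanged: diff at console, spare lamp, plug box; balls still on tray; scoop/pad contour
for n,(x0,y0,x1,y1) in dict(console=(285,85,380,150),lamp=(175,88,220,135),plug=(210,270,260,305)).items():
    print(n,cv2.absdiff(g,g0)[y0:y1,x0:x1].mean().round(1))
c=np.load('top.npy',allow_pickle=True).item()
roi=g[125:200,230:300]
m=(roi>150).astype(np.uint8)
# pad corners by dark mask; scoop bright floor
pm=(roi<60).astype(np.uint8)
cn=max(cv2.findContours(pm,cv2.RETR_EXTERNAL,cv2.CHAIN_APPROX_NONE)[0],key=cv2.contourArea)
r=cv2.minAreaRect(cn); print('pad+scoop dark rect',r)
q=cv2.boxPoints(r)+[230,125]; P=np.array([p2w(c,*p,.004)*1000 for p in q]); print(P.mean(0).round(1))
# free handle: score scoop against model by front part brightness
A=np.radians(11.3);R=np.array([[np.cos(A),-np.sin(A)],[np.sin(A),np.cos(A)]])
C=dict(c);X=np.eye(4);X[:3,:3]=Ro.from_euler('xyz',c['rotation']).as_matrix();X[:3,3]=c['eye']
def prof(a,b,z=6.5):
    L=[]
    for p in np.linspace(a,b,26):
        w=np.r_[R@p+[678,-3.4],z]/1000; u,_=proj((X,c),w); L.append(int(g[int(round(u[1])),int(round(u[0]))]))
    return L
print('x profile 30..80 (y=10)',prof(np.array([30,10]),np.array([80,10])))
print('y profile -60..60 x=44',prof(np.array([44,-60]),np.array([44,60])))
E
```

```text
clock: 25.2
tcp_pos: [0.6398, -0.0109, 0.0789]
tool_rot: [3.141, -0.001, 0.198]
force: [-4.9, -0.7, 6.5]
gripper_width: 0.168
grasp_force: 50.0
clock: 26.45
tcp_pos: [0.4374, -0.0107, 0.2282]
tool_rot: [3.141, -0.002, 0.198]
force: [0.5, 0.0, 0.2]
gripper_width: 0.599
grasp_force: 0.0
console 13.2
lamp 18.8
plug 46.9
pad+scoop dark rect ((43.15753173828125, 58.753421783447266), (6.905428409576416, 26.91946792602539), 69.44395446777344)
[624.6 -30.5   4. ]
x profile 30..80 (y=10) [196, 196, 195, 197, 197, 195, 195, 193, 195, 180, 123, 123, 71, 61, 62, 70, 70, 117, 158, 166, 166, 165, 167, 165, 170, 170]
y profile -60..60 x=44 [165, 163, 117, 65, 98, 186, 192, 194, 194, 191, 198, 195, 196, 196, 195, 195, 196, 196, 196, 195, 182, 96, 65, 98, 164, 167]
```

```bash
python3 - <<'E'
import cv2
g0=cv2.imread('pics/top0.png',0)
for f in('t15','t16'):
    g=cv2.imread(f'pics/{f}.png',0)
    for n,(x0,y0,x1,y1) in dict(console=(288,86,376,146),lamp=(178,92,214,130),plug=(213,272,256,305)).items():
        r=cv2.matchTemplate(g[y0-8:y1+8,x0-8:x1+8],g0[y0:y1,x0:x1],cv2.TM_CCOEFF_NORMED); print(f,n,cv2.minMaxLoc(r)[1::2])
from grid import *
both('16',3)
from cell import hand_in
print(hand_in())
E
```

```text
t15 console (0.9978359341621399, (8, 8))
t15 lamp (0.9988376498222351, (8, 8))
t15 plug (0.9979537725448608, (8, 8))
t16 console (0.998101532459259, (8, 8))
t16 lamp (0.9990040063858032, (8, 8))
t16 plug (0.32029587030410767, (0, 12))
tray floor
[ 25. -37.] 80 [0, 80]
[ 63. -43.] 80 [0, 80]
[85. 51.] 29 [0, 29]
scoop frame
[14. -2.] 36 [66, -30]
[ -4. -32.] -17 [13, -30]
[ 58. -24.] -21 [-30, 9]
the job is handed in; nothing more can be done
None
```

I handed the job in at about 26.5 s of the 72 s allowed, and no verdict came back: the cap lies flat in its holder, four balls are in the pot and two are still in the tray, and the scoop stands centred on its pad; the console and spare lamp have not moved, while the arm hid the connector box in the last picture and it was last seen in place before the scoop went back.

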